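# Key the drip grid onto its pin and seat it in the steriliser base

## Task

The green drip grid in the bottle steriliser has been left riding up on the base's locating pin. Nudge it round with a fingertip (its upright ribs give something to push on) until the notch in its rim meets the pin, the two orange arrows pointing at each other; then press the cap in the middle down until the grid is fully home, and take the hand away. Do not pinch, lift or force the grid, and leave the bottle, the pacifier pod, the saucer and its nipple as they are.

Things in the scene. Friction and masses are not known exactly. Their poses are not given: they have to be found in the camera images.
- steriliser: White round steriliser base, fixed to the counter, 210 mm across, 90 mm high, with an open bowl 160 mm across. Origin: centre of its underside, on the counter; z up. Its -x axis points over its dark front fascia (button) and over the pin: the pin and the flat orange arrow on the rim lie in that direction from the centre. Its place and yaw vary.
- pin (a point): Top of the fixed upright steel locating pin in the bowl: 10 mm across, domed, 73 mm from the axis, top 92.5 mm above the counter. While the grid rides on it, it is hidden under the grid's rim; the orange arrow on the white rim marks its direction. With the grid home it stands up through the notch, 4.5 mm above the disc.
- axis (a point): The bowl's upright axis, at the height of the base's rim (90 mm above the counter). The grid turns and slides on this axis, on a centre post.
- grid: Green drip grid, a 5 mm thick disc 150 mm across; its dark drain slots do not let a finger in. Origin: centre of its underside; z up; its -x axis points to the notch. Riding on the pin, its upper face is 98 mm above the counter; home 88 mm, 2 mm below the base's rim. It turns either way on its axis under about 1.5 N on a rib, no coasting. Start: notch 0.7 to 3.1 rad from the pin, either way.
- seal (a joint): How far the grid is pressed down, m: 0 riding on the pin, 0.010 fully home, negative if lifted. A silicone seal on the post holds it where it is left: even with the notch over the pin it does not drop by itself; pressing the cap takes about 5 N. Off the notch it gives only 1 to 3 mm. 4 mm off to either side at the pin still goes straight in, and the pin's dome guides in a little more.
- notch (a point): Middle of the open notch in the grid's rim, on its upper face, 73 mm from the axis: a cut 18 mm wide and 11 mm deep, through the disc. A small orange arrow on the grid just inside it points out to it.
- cap (a point): Centre of the flat top of the grid's round centre cap (32 mm across, 30 mm above the disc's upper face), on the axis: 128 mm above the counter while riding on the pin, 118 mm when home. The place to press; over 50 N of finger contact on the grid counts as forcing it.
- ribs: The three pale green upright ribs on the grid, moving with it, same frame: flat radial walls 5 mm thick, from 34 to 66 mm from the axis, standing 33.5 mm above the disc (top 131.5 mm above the counter while riding on the pin, 121.5 mm home). To be pushed sideways by a fingertip; more than 20 N of finger contact on them counts as pinching or forcing.
- rib0 (a point): Middle of the top edge of the rib opposite the notch, 50 mm from the axis.
- rib1 (a point): Middle of the top edge of the rib 120 degrees anticlockwise (seen from above) from rib0.
- rib2 (a point): Middle of the top edge of the rib 240 degrees anticlockwise from rib0.
- bottle: Loose polypropylene baby bottle standing on the counter, 62 mm across, 163 mm high, beige ring and white cap; origin at the centre of its underside. Leave alone.
- pod: Loose round snap-lid pacifier pod, blue, 68 mm across, 53 mm high; origin at the centre of its underside. Leave alone.
- saucer: Loose white ceramic saucer, 130 mm across, 18 mm high; origin at the centre of its underside. Leave alone.
- nipple: Beige silicone nipple standing on the saucer, 52 mm across, 48 mm high; origin at the centre of its underside. Leave alone.

How it is judged:
By the outcome, as a careful person would: the job done as asked, in the order asked, and still so for the second after the job is handed in, with the robot touching nothing.
It also fails if it takes over 45 s, if anything falls off the work surface, if the arm or the gripper's body presses on something with over 40 N, if the wrist force passes 120 N, or if a joint passes its speed limit or range.

## Robot

A 7-joint arm with a two-finger parallel gripper is mounted at the origin on the work surface. World frame = base frame: x ahead of the robot, y to its left, z up, the work surface at z = 0. Lengths are in m, angles in rad, forces in N, time in s.
With the tool pointing down it reaches from about 0.4 to 0.925 m from the base axis. Payload 5.6 kg.
Tool frame: the origin (TCP) lies midway between the tips of the shut fingers; the grasp point (between the pads) lies 19 mm behind it (manip.grip_depth is the distance from the TCP to the grasp point, in m); z points along the fingers, y is the direction in which the jaws open and shut (so a half turn about z gives the same grasp; the last joint's range is limited). The gripper opens to 85 mm and grips with 20 to 120 N. Pads are 22 mm wide; open, the fingers measure 114 mm over their backs; the gripper's body (76 mm by 85 mm) begins 54 mm behind the grasp point. The pads swing forward as they close: fully open they stand 13 mm farther back than shut.
Start: joints at [-1.211, 0.468, -0.012, 1.603, 0.006, 1.071, -0.056], TCP at [0.255, 0.598, 0.231] pointing down, gripper open.
Joint ranges: [-2.53, 2.53], [-0.31, 2.02], [-1.57, 1.55], [0.28, 2.44], [-1.29, 4.43], [0.15, 1.84], [-2.92, 2.92]. Speed limits (rad/s): [2.57, 2.57, 3.14, 3.14, 3.14, 3.14, 3.14].

## Interface

Orientations are given as a rotation vector (axis times angle).
In Python, from bench import manip gives the robot as it stands. The module is installed in compiled form; this text tells all that it offers.
- The arm moves only by the tool move_arm, never from a script. Its argument "motion" is a list of rows, each an object with "jaw": the closure, from -1 (fully open) to 1 (shut); "xyz": the shift along the tool's x, y, z in m, a list of three; "angular": the turn, a rotation vector about the tool's x, y, z in rad, a list of three. A call has 1 to 5 rows; each row shifts and turns the commanded pose from where the row before left it, along the tool's axes as they then stand; what a row does not reach is not made up. A row lasts 1/8 s, in which the tool goes at most 62.5 mm and 10.7 degrees, less where a joint would pass 70% of its speed; a pose out of reach is approached as far as the arm can. A call with a gripper value outside its range is refused whole. The fingers move at their own pace and stop on an object; "newtons" is the grip in N (left out, the last holds). Time passes only in rows, so rows that do not move let the fingers close. It gives the time, the measured TCP pose, the force and the opening at its end, in the units of the state.
- manip.sense(): the state, without advancing time (a new reading comes with each control period).
- manip.camera(name): name is "side" or "top"; returns a dict with "image" (384x512x3 uint8, blue, green, red), "depth" (384x512 float32, m along the optical axis (not along the pixel's ray), 0 where there is no reading), "fov_y" (degrees; the focal length in pixels is half the picture's height over the tangent of half this angle, whatever the lens; pixels are square), "cx", "cy" (the principal point, pixels), "origin" and "rotation" of the camera in the world. Camera axes: x right, y up, looking along -z (the intrinsics and any distortion apply to the point x, -y, -z); pixel columns grow to the right and rows downward; lengths in m; the calibration is good to about 2 mm. A picture is of the moment at which its call begins.
- manip.close_job(): hands the job in, once; it reports no verdict.
Trained networks look in a picture, given as the dict that the camera call returned (one of the last four; its "shot" number tells which), for a name from the list of things; names that differ only in an ending like _2 or _b are one class to them, and where a whole thing is asked for, a point or a joint stands for the part that bears it (a point fixed in the world has none). Each returns a list of dicts, best first, with "score" (0 to 1); they miss things now and then, are a little off and sometimes report something else, mostly with a low value. They report only what shows in the picture. A call takes as long as a camera call.
- manip.find_in(picture, target): "xy" ([column, row] in pixels, amid what is visible of it).
- manip.masks_of(picture, target): "mask" (384x512 bool, what is visible of it) and "xy" ([column, row] in pixels, amid what is visible of it).
The state is a dict: "t": time; "joint_pos": joint angles; "qd": joint speeds; "tau": joint torques, N m; "ee_pos": TCP position; "tcp_rot": TCP orientation; "wrist_force": force on the tool from outside, world axes, zero at the start; "moment": the same for the moment, N m; "width": finger opening in m.
Only numpy, scipy, OpenCV 4.12 (cv2) and the standard library are available. Lean on these libraries where they do the work, as an engineer would, in place of code of your own. Each camera call takes 0.05 s, during which the arm holds its last target.

## Working session

There is one attempt and no reset: what is moved stays moved. The work goes in short steps, Python scripts to look and compute and a tool call to move; the robot and the scene stay as the last step left them, time stands still between calls to the robot, and variables do not carry over. Pictures are saved under pics/ and viewed, and the job is handed in when it is done.

Besides the shell and the picture viewer there is one more tool, called after ">>>" by a JSON object that holds its "api" and its "payload", one argument or row to a line. move_arm: Moves the arm, as the interface text tells. Its arguments: {"type":"object","properties":{"motion":{"type":"array","items":{"type":"object","properties":{"jaw":{"type":"number"},"xyz":{"type":"array","items":{"type":"number"}},"angular":{"type":"array","items":{"type":"number"}}}}},"newtons":{"type":"number"}},"required":["motion"]}

```bash
mkdir -p pics
python3 - <<'E'
from bench import manip
import cv2
print(manip.sense())
for n in ("side","top"):
    p=manip.camera(n); cv2.imwrite(f"pics/{n}0.png",p["image"])
    print({k:v for k,v in p.items() if k not in("image","depth")})
E
```

```text
{'t': 0.0, 'joint_pos': array([-1.21100916,  0.46838386, -0.01159506,  1.60363734,  0.00601877,
        1.07136678, -0.05632953]), 'qd': array([-0.00034411, -0.00065188,  0.00146268, -0.00012706, -0.00103213,
        0.00159926,  0.000368  ]), 'tau': array([ 1.16364881e-03, -5.32388914e+01,  2.18344893e-02, -2.51301509e+01,
        1.13529692e-02,  7.67736143e-03, -4.81646211e-06]), 'ee_pos': array([0.25464424, 0.59744099, 0.2303283 ]), 'tcp_rot': array([-6.28526429e-01, -3.07786058e+00,  2.74653528e-03]), 'wrist_force': array([-0.20627847, -0.3323228 ,  0.68245404]), 'moment': array([-0.01900061,  0.07240194,  0.00958778]), 'width': 0.08550904078857569}
{'fov_y': 42.23608265762403, 'cx': 253.346257142698, 'cy': 196.30316770434047, 'origin': array([ 0.38154983, -1.16864828,  1.04823822]), 'rotation': array([ 0.90018038, -0.03869741, -0.12114676]), 'shot': 1}
{'fov_y': 43.1859445095234, 'cx': 252.96493955480497, 'cy': 192.28249838474267, 'origin': array([ 0.30665594, -0.03767769,  1.33194377]), 'rotation': array([ 0.11948424, -0.11842604, -1.55152227]), 'shot': 2}
```

View pics/side0.png

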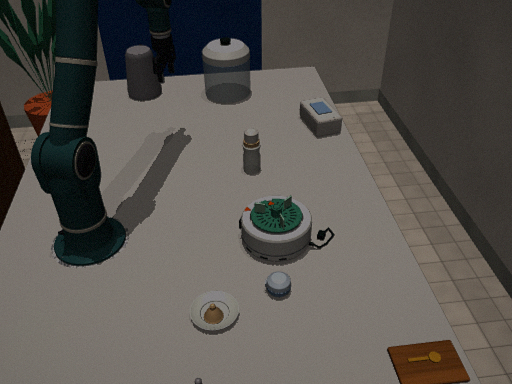

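View pics/top0.png

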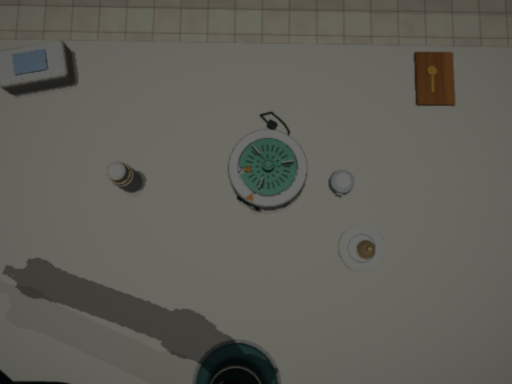

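```bash
cat > h.py <<'E'
from bench import manip
import cv2, numpy as np
from scipy.spatial.transform import Rotation as R
def ray(p,uv):
    uv=np.atleast_2d(uv).astype(float); f=192/np.tan(np.radians(p["fov_y"])/2)
    return np.c_[(uv[:,0]-p["cx"])/f,-(uv[:,1]-p["cy"])/f,-np.ones(len(uv))]
def atz(p,uv,z):
    d=R.from_rotvec(p["rotation"]).apply(ray(p,uv)); o=np.array(p["origin"])
    z=np.broadcast_to(z,(len(d),))
    return o+d*((z-o[2])/d[:,2])[:,None]
def atdepth(p,uv):
    uv=np.atleast_2d(uv); D=p["depth"][np.round(uv[:,1]).astype(int),np.round(uv[:,0]).astype(int)]
    return p["origin"]+R.from_rotvec(p["rotation"]).apply(ray(p,uv)*D[:,None])
def proj(p,X):
    f=192/np.tan(np.radians(p["fov_y"])/2)
    c=R.from_rotvec(p["rotation"]).inv().apply(np.atleast_2d(X)-p["origin"])
    return np.c_[p["cx"]+f*c[:,0]/-c[:,2],p["cy"]-f*c[:,1]/-c[:,2]]
Z={"pin":.0925,"notch":.098,"cap":.128,"rib0":.1315,"rib1":.1315,"rib2":.1315,"bottle":.08,"pod":.05,"saucer":.01,"nipple":.03,"steriliser":.09,"grid":.1}
E
python3 - <<'E'
from h import *
for n in ("top","side"):
    p=manip.camera(n)
    for t in Z:
        for r in manip.find_in(p,t)[:2]:
            print(n,t,round(r["score"],2),np.round(r["xy"],1),atz(p,r["xy"],Z[t]).round(4)[0],atdepth(p,r["xy"]).round(4)[0])
    im=p["image"]
    c=(268,168) if n=="top" else (280,225)
    s=50
    cv2.imwrite(f"pics/{n}1.png",cv2.resize(im[c[1]-s:c[1]+s,c[0]-s:c[0]+s],(600,600),interpolation=cv2.INTER_CUBIC))
E
```

```text
top pin 0.82 [266.9 168. ] [ 0.5608 -0.0706  0.0925] [ 0.554  -0.0697  0.1257]
top notch 0.86 [267.6 167.9] [ 0.56   -0.0723  0.098 ] [ 0.5539 -0.0714  0.1275]
top cap 0.7 [266.5 167.7] [ 0.5543 -0.0686  0.128 ] [ 0.5542 -0.0686  0.1286]
top rib0 0.64 [269.8 166.5] [ 0.5568 -0.0768  0.1315] [ 0.5577 -0.077   0.127 ]
top rib0 0.57 [266.3 170.2] [ 0.5472 -0.0681  0.1315] [ 0.5491 -0.0683  0.122 ]
top rib1 0.64 [269.8 166.5] [ 0.5568 -0.0768  0.1315] [ 0.5577 -0.077   0.127 ]
top rib1 0.57 [266.3 170.2] [ 0.5472 -0.0681  0.1315] [ 0.5491 -0.0683  0.122 ]
top rib2 0.64 [269.8 166.5] [ 0.5568 -0.0768  0.1315] [ 0.5577 -0.077   0.127 ]
top rib2 0.57 [266.3 170.2] [ 0.5472 -0.0681  0.1315] [ 0.5491 -0.0683  0.122 ]
top bottle 0.89 [124.7 174.2] [0.5408 0.3022 0.08  ] [0.5283 0.2841 0.1466]
top pod 0.59 [340.9 182.4] [ 0.5334 -0.2706  0.05  ] [ 0.5329 -0.2702  0.0524]
top saucer 0.88 [354.6 249.3] [ 0.3571 -0.3129  0.01  ] [ 0.3572 -0.3136  0.0067]
top nipple 0.82 [364.8 250.8] [ 0.3528 -0.3359  0.03  ] [ 0.3526 -0.3348  0.0346]
top nipple 0.29 [267.7 168.8] [ 0.5714 -0.0745  0.03  ] [ 0.552
[... 621 characters left out ...]
.5645 -0.118   0.1315] [ 0.5702 -0.085   0.1027]
side bottle 0.95 [250.3 151.7] [0.5333 0.2989 0.08  ] [0.5307 0.2733 0.0969]
side bottle 0.66 [279.5 216.7] [ 0.5784 -0.0627  0.08  ] [ 0.5698 -0.1109  0.1222]
side pod 0.6 [279.7 283.3] [ 0.5413 -0.2945  0.05  ] [ 0.5416 -0.293   0.0483]
side pod 0.47 [277.  213.8] [ 0.5791 -0.0138  0.05  ] [ 0.5659 -0.0907  0.1164]
side saucer 0.9 [214.4 303.8] [ 0.3651 -0.3064  0.01  ] [ 0.3657 -0.3379  0.0479]
side nipple 0.62 [214.6 315.7] [ 0.3636 -0.3613  0.03  ] [ 0.3636 -0.3595  0.0278]
side steriliser 0.76 [277.5 229.6] [ 0.5616 -0.129   0.09  ] [ 0.5592 -0.1427  0.1027]
side grid 0.81 [278.2 215.5] [ 0.5714 -0.0797  0.1   ] [ 0.5707 -0.0842  0.1039]
```

View pics/top1.png

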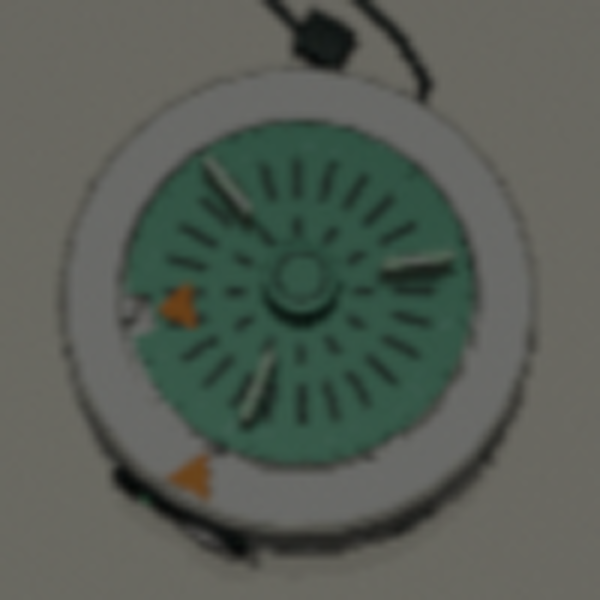

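View pics/side1.png

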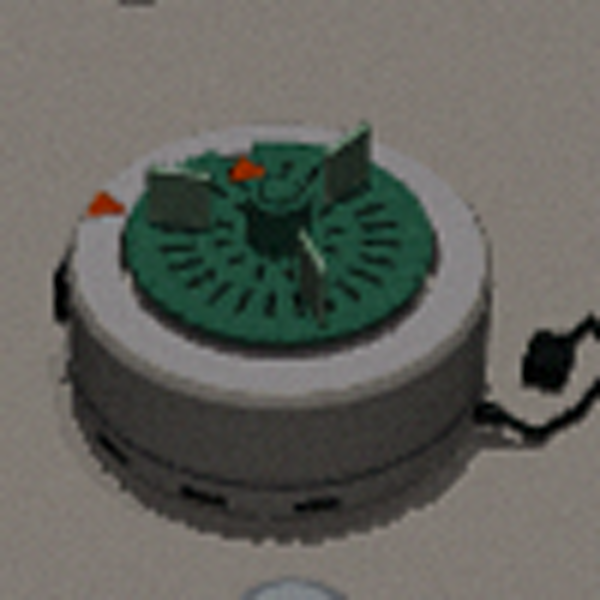

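Run:
```python
from h import *
from scipy.optimize import least_squares
def cr(U,c,s=50,k=6): return (np.array(U)+.5)/k-.5+np.array(c)-s
p=manip.camera("top"); q=manip.camera("side")
for nm,pp,c,pts in (("top",p,(268,168),dict(cap=(301,275),notch=(140,313),garrow=(180,306),rimarrow=(190,478),ra=(207,160),ra2=(250,215),rb=(385,268),rb2=(452,258),rc=(270,350),rc2=(248,425))),
                    ("side",q,(280,225),dict(cap=(283,185),garrow=(246,170),rimarrow=(104,206),rb=(302,235),rb2=(325,272),rc=(152,168),rc2=(212,178),ra=(330,160),ra2=(368,126)))):
    X={}
    for k,u in pts.items():
        z={"cap":.128,"notch":.098,"garrow":.098,"rimarrow":.09}.get(k,.1315)
        X[k]=atz(pp,cr(u,c),z)[0]; 
    C=X["cap"]
    for k in X:
        d=X[k]-C; print(nm,k,X[k].round(4),"r",np.hypot(*d[:2]).round(4),"ang",np.degrees(np.arctan2(d[1],d[0])).round(1))
# rim from depth
for pp,nm in((p,"top"),(q,"side")):
    vv,uu=np.mgrid[0:384,0:512]; uv=np.c_[uu.ravel(),vv.ravel()]
    ok=(pp["depth"].ravel()>0)
    P=atdepth(pp,uv); 
    m=ok&(abs(P[:,0]-.56)<.13)&(abs(P[:,1]+.075)<.13)&(P[:,2]>.08)&(P[:,2]<.1)
    bgr=pp["image"].reshape(-1,3).astype(int); green=(bgr[:,1]-bgr[:,2])>20
    rim=m&~green
    print(nm,rim.sum(),np.median(P[rim,2]))
    rimP=P[rim]
    w=P[ok&(P[:,2]>.1)&(abs(P[:,0]-.56)<.1)&(abs(P[:,1]+.075)<.1)]
    g=m&green; print("green mean",P[g].mean(0))
    # robust: max-coverage fit of outer circle
    mask=np.zeros((384,512),np.uint8); mask.ravel()[rim|g|(ok&(P[:,2]>.08)&(abs(P[:,0]-.56)<.12)&(abs(P[:,1]+.075)<.12))]=255
    cs,_=cv2.findContours(mask,cv2.RETR_EXTERNAL,cv2.CHAIN_APPROX_NONE); cc=max(cs,key=cv2.contourArea)[:,0,:]
    B=atz(pp,cc,.09)[:,:2]
    f=least_squares(lambda a:np.hypot(B[:,0]-a[0],B[:,1]-a[1])-a[2],[.56,-.075,.105],loss="soft_l1",f_scale=.001); print("outer",f.x.round(4))
    gm=np.zeros((384,512),np.uint8); gm.ravel()[g]=255
    cs,_=cv2.findContours(gm,cv2.RETR_EXTERNAL,cv2.CHAIN_APPROX_NONE); cc=max(cs,key=cv2.contourArea)[:,0,:]
    B=atz(pp,cc,.098)[:,:2]
    f=least_squares(lambda a:np.hypot(B[:,0]-a[0],B[:,1]-a[1])-a[2],[.56,-.075,.075],loss="soft_l1",f_scale=.001); print("green",f.x.round(4))
```

```text
top cap [ 0.5654 -0.0717  0.128 ] r 0.0 ang 0.0
top notch [ 0.554  -0.0032  0.098 ] r 0.0694 ang 99.5
top garrow [ 0.5574 -0.0204  0.098 ] r 0.0519 ang 98.9
top rimarrow [ 0.4835 -0.0259  0.09  ] r 0.0938 ang 150.8
top ra [ 0.6138 -0.0312  0.1315] r 0.0631 ang 39.9
top ra2 [ 0.5902 -0.0497  0.1315] r 0.0331 ang 41.5
top rb [ 0.5682 -0.1069  0.1315] r 0.0354 ang -85.4
top rb2 [ 0.573  -0.1351  0.1315] r 0.0639 ang -83.2
top rc [ 0.5323 -0.0589  0.1315] r 0.0354 ang 158.9
top rc2 [ 0.5003 -0.0501  0.1315] r 0.0685 ang 161.7
side cap [ 0.5689 -0.0669  0.128 ] r 0.0 ang 0.0
side garrow [ 0.5584 -0.0166  0.098 ] r 0.0514 ang 101.7
side rimarrow [ 0.4853 -0.025   0.09  ] r 0.0935 ang 153.4
side rb [ 0.5712 -0.1091  0.1315] r 0.0423 ang -86.9
side rb2 [ 0.5774 -0.1368  0.1315] r 0.0705 ang -83.0
side rc [ 0.5071 -0.0491  0.1315] r 0.0642 ang 164.0
side rc2 [ 0.535  -0.0609  0.1315] r 0.0344 ang 170.0
side ra [ 0.5938 -0.0554  0.1315] r 0.0275 ang 24.7
side ra2 [ 0.617  -0.0317  0.1315] r 0.0596 ang 36.2
top 2327 0.08935838702180798
green mean [ 0.56398104 -0.07356138  0.09663854]
outer [ 0.5627 -0.0704  0.1023]
green [ 0.564  -0.0743  0.0707]
side 1297 0.09055079010673872
green mean [ 0.566754   -0.08356139  0.09779067]
outer [ 0.5651 -0.079   0.1045]
green [ 0.5607 -0.075   0.0623]
```

```bash
cat >> h.py <<'E'
def goto(target):
    s=manip.sense(); d=np.array(target)-s["ee_pos"]; Rm=R.from_rotvec(s["tcp_rot"])
    ax=Rm.as_matrix(); print("pos",s["ee_pos"].round(4),"xaz",np.degrees(np.arctan2(ax[1,0],ax[0,0])).round(1),"z",ax[:,2].round(3),"tool delta",Rm.inv().apply(d).round(4),"F",s["wrist_force"].round(2),"t",round(s["t"],2),"w",round(s["width"],4))
E
python3 - <<'E'
from h import *
goto([.533,-.031,.2])
E
```

```text
pos [0.2549 0.598  0.2313] xaz 156.9 z [ 0.  0. -1.] tool delta [-0.5025 -0.4696  0.0313] F [-0.11  0.43 -0.55] t 1.5 w 0.0853
```

>>> {"api": "move_arm", "payload": {
  "motion": [
    {"jaw":1,"xyz":[-0.0335,-0.0313,0]},
    {"jaw":1,"xyz":[-0.0335,-0.0313,0]},
    {"jaw":1,"xyz":[-0.0335,-0.0313,0]},
    {"jaw":1,"xyz":[-0.0335,-0.0313,0]},
    {"jaw":1,"xyz":[-0.0335,-0.0313,0]}
  ],
  "newtons": 30
}}

```text
validation failed for argument at $.mo...
```

>>> {"api": "move_arm", "payload": {
  "motion": [
    {"jaw":1,"xyz":[-0.0335,-0.0313,0]},
    {"jaw":1,"xyz":[-0.0335,-0.0313,0]},
    {"jaw":1,"xyz":[-0.0335,-0.0313,0]},
    {"jaw":1,"xyz":[-0.0335,-0.0313,0]},
    {"jaw":1,"xyz":[-0.0335,-0.0313,0]}
  ]
}}

```text
validation failed for argument at $.mo...
```

>>> {"api": "move_arm", "payload": {
  "motion": [
    {"jaw":1,"xyz":[-0.0335,-0.0313,0]},
    {"jaw":1,"xyz":[-0.0335,-0.0313,0]},
    {"jaw":1,"xyz":[-0.0335,-0.0313,0]},
    {"jaw":1,"xyz":[-0.0335,-0.0313,0]},
    {"jaw":1,"xyz":[-0.0335,-0.0313,0]}
  ]
}}

```text
validation failed for argument at $.mo...
```

>>> {"api": "move_arm", "payload": {
  "motion": [
    {"jaw":1,"angular":[0,0,0.17]},
    {"jaw":1,"angular":[0,0,0.17]},
    {"jaw":1,"angular":[0,0,0.17]},
    {"jaw":1,"angular":[0,0,0.17]},
    {"jaw":1,"angular":[0,0,0.17]}
  ]
}}

```text
validation failed for argument at $.mo...
```

>>> {"api": "move_arm", "payload": {
  "motion": [
    {"jaw":1,"angular":[0,0,0.17]},
    {"jaw":1,"angular":[0,0,0.17]},
    {"jaw":1,"angular":[0,0,0.17]},
    {"jaw":1,"angular":[0,0,0.17]},
    {"jaw":1,"angular":[0,0,0.17]}
  ]
}}

```text
validation failed for argument at $.mo...
```

>>> {"api": "move_arm", "payload": {
  "motion": [
    {"jaw":1,"angular":[0,0,0.17]},
    {"jaw":1,"angular":[0,0,0.17]},
    {"jaw":1}
  ]
}}

```text
validation failed for argument at $.mo...
```

Run:
```python
from h import *
goto([.533,-.031,.2])
for n in ("top","side"):
    p=manip.camera(n); s=60
    c=proj(p,manip.sense()["ee_pos"])[0]; print(c); c=np.round(c).astype(int)
    cv2.imwrite(f"pics/{n}2.png",cv2.resize(p["image"][c[1]-s:c[1]+s,c[0]-s:c[0]+s],(600,600),interpolation=cv2.INTER_CUBIC))
```

```text
pos [0.2549 0.598  0.2313] xaz 156.9 z [ 0.  0. -1.] tool delta [-0.5025 -0.4696  0.0313] F [-0.11  0.43 -0.55] t 1.5 w 0.0853
[-32.7857664  285.40578959]Traceback (most recent call last):
  File "<stdin>", line 6, in <module>
cv2.error: OpenCV(4.12.0) /io/opencv/modules/imgproc/src/resize.cpp:4208: error: (-215:Assertion failed) !ssize.empty() in function 'resize'
```

>>> {"api": "move_arm", "payload": {
  "motion": [
    {"jaw":1,"xyz":[-0.0335,-0.0313,0],"angular":[0,0,0]},
    {"jaw":1,"xyz":[-0.0335,-0.0313,0],"angular":[0,0,0]},
    {"jaw":1,"xyz":[-0.0335,-0.0313,0],"angular":[0,0,0]},
    {"jaw":1,"xyz":[-0.0335,-0.0313,0],"angular":[0,0,0]},
    {"jaw":1,"xyz":[-0.0335,-0.0313,0],"angular":[0,0,0]}
  ],
  "newtons": 30
}}

```text
t: 2.17
ee_pos: [0.3482, 0.387, 0.2315]
tcp_rot: [0.629, 3.078, 0.001]
wrist_force: [0.4, 0.2, 0.2]
width: 0.0
```

>>> {"api": "move_arm", "payload": {
  "motion": [
    {"jaw":1,"xyz":[-0.0335,-0.0313,0],"angular":[0,0,0]},
    {"jaw":1,"xyz":[-0.0335,-0.0313,0],"angular":[0,0,0]},
    {"jaw":1,"xyz":[-0.0335,-0.0313,0],"angular":[0,0,0]},
    {"jaw":1,"xyz":[-0.0335,-0.0313,0],"angular":[0,0,0]},
    {"jaw":1,"xyz":[-0.0335,-0.0313,0],"angular":[0,0,0]}
  ]
}}

```text
t: 2.8
ee_pos: [0.4409, 0.1774, 0.2316]
tcp_rot: [0.628, 3.077, 0.001]
wrist_force: [-0.0, 0.2, 0.3]
width: -0.0
```

>>> {"api": "move_arm", "payload": {
  "motion": [
    {"jaw":1,"xyz":[-0.0335,-0.0313,0],"angular":[0,0,0]},
    {"jaw":1,"xyz":[-0.0335,-0.0313,0],"angular":[0,0,0]},
    {"jaw":1,"xyz":[-0.0335,-0.0313,0],"angular":[0,0,0]},
    {"jaw":1,"xyz":[-0.0335,-0.0313,0],"angular":[0,0,0]},
    {"jaw":1,"xyz":[-0.0335,-0.0313,0],"angular":[0,0,0]}
  ]
}}

```text
t: 3.42
ee_pos: [0.5336, -0.0322, 0.2316]
tcp_rot: [0.628, 3.078, 0.001]
wrist_force: [1.2, 0.6, -0.9]
width: 0.0002
```

>>> {"api": "move_arm", "payload": {
  "motion": [
    {"jaw":1,"xyz":[0,0,0],"angular":[0,0,0.17]},
    {"jaw":1,"xyz":[0,0,0],"angular":[0,0,0.17]},
    {"jaw":1,"xyz":[0,0,0],"angular":[0,0,0.17]},
    {"jaw":1,"xyz":[0,0,0],"angular":[0,0,0.17]},
    {"jaw":1,"xyz":[0,0,0],"angular":[0,0,0.17]}
  ]
}}

```text
t: 4.05
ee_pos: [0.5331, -0.0309, 0.2314]
tcp_rot: [1.849, 2.54, 0.001]
wrist_force: [-0.0, 0.1, -0.5]
width: 0.0
```

>>> {"api": "move_arm", "payload": {
  "motion": [
    {"jaw":1,"xyz":[0,0,0],"angular":[0,0,0.17]},
    {"jaw":1,"xyz":[0,0,0],"angular":[0,0,0.17]},
    {"jaw":1,"xyz":[0,0,0],"angular":[0,0,0.17]},
    {"jaw":1,"xyz":[0,0,0],"angular":[0,0,0.17]},
    {"jaw":1,"xyz":[0,0,0],"angular":[0,0,0.17]}
  ]
}}

```text
t: 4.68
ee_pos: [0.5331, -0.0309, 0.2314]
tcp_rot: [2.732, 1.552, 0.001]
wrist_force: [0.2, 0.1, 0.7]
width: 0.0001
```

>>> {"api": "move_arm", "payload": {
  "motion": [
    {"jaw":1,"xyz":[0,0,0],"angular":[0,0,0.17]},
    {"jaw":1,"xyz":[0,0,0],"angular":[0,0,0.17]},
    {"jaw":1,"xyz":[0,0,0],"angular":[0,0,0]}
  ]
}}

```text
t: 5.05
ee_pos: [0.5331, -0.0308, 0.2313]
tcp_rot: [2.95, 1.078, 0.0]
wrist_force: [0.2, 0.0, 0.6]
width: -0.0
```

Run:
```python
from h import *
goto([.533,-.031,.15])
for n in ("top","side"):
    p=manip.camera(n); s=60
    c=proj(p,manip.sense()["ee_pos"])[0]; print(c); c=np.round(c).astype(int)
    cv2.imwrite(f"pics/{n}2.png",cv2.resize(p["image"][c[1]-s:c[1]+s,c[0]-s:c[0]+s],(600,600),interpolation=cv2.INTER_CUBIC))
```

```text
pos [ 0.5331 -0.0308  0.2313] xaz 40.2 z [ 0. -0. -1.] tool delta [-0.0002  0.0001  0.0813] F [0.18 0.03 0.56] t 5.05 w -0.0
[251.27560403 167.44675518]
[262.66639149 170.33622155]
```

View pics/side2.png

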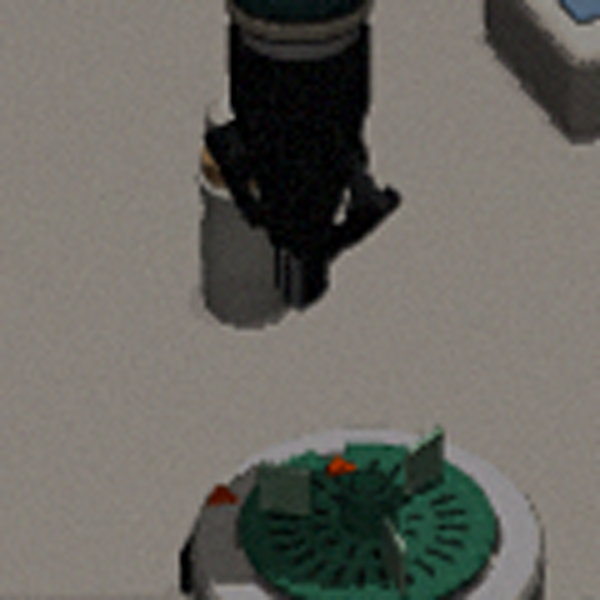

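View pics/top2.png

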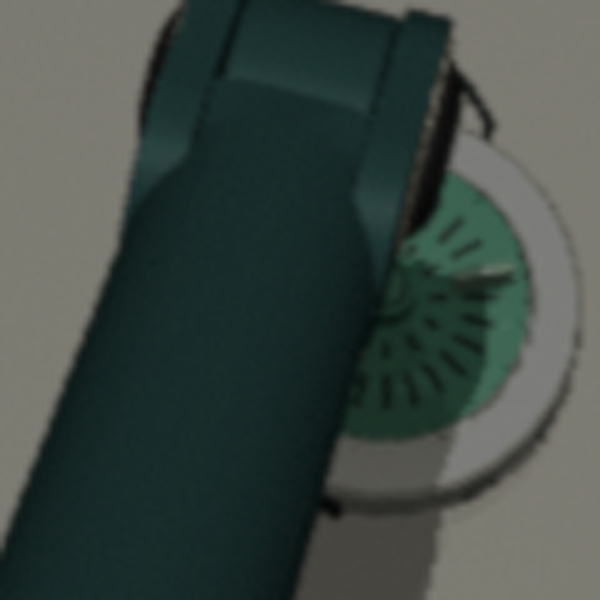

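>>> {"api": "move_arm", "payload": {
  "motion": [
    {"jaw":1,"xyz":[0,0,0.03],"angular":[0,0,0]},
    {"jaw":1,"xyz":[0,0,0.03],"angular":[0,0,0]},
    {"jaw":1,"xyz":[0,0,0.03],"angular":[0,0,0]},
    {"jaw":1,"xyz":[0,0,0.02],"angular":[0,0,0]},
    {"jaw":1,"xyz":[0,0,0.009],"angular":[0,0,0]}
  ]
}}

```text
t: 5.78
ee_pos: [0.5325, -0.031, 0.1113]
tcp_rot: [-2.95, -1.078, 0.002]
wrist_force: [-0.5, 0.5, 0.6]
width: -0.0003
```

Run:
```python
from h import *
goto([.533,-.031,.112])
p=manip.camera("side"); s=50;c=(280,225)
cv2.imwrite(f"pics/side3.png",cv2.resize(p["image"][c[1]-s:c[1]+s,c[0]-s:c[0]+s],(600,600),interpolation=cv2.INTER_CUBIC))
```

```text
pos [ 0.5325 -0.031   0.1113] xaz 40.1 z [-0.002 -0.    -1.   ] tool delta [ 0.0004  0.0003 -0.0007] F [-0.54  0.46  0.6 ] t 5.78 w -0.0003
```

View pics/side3.png

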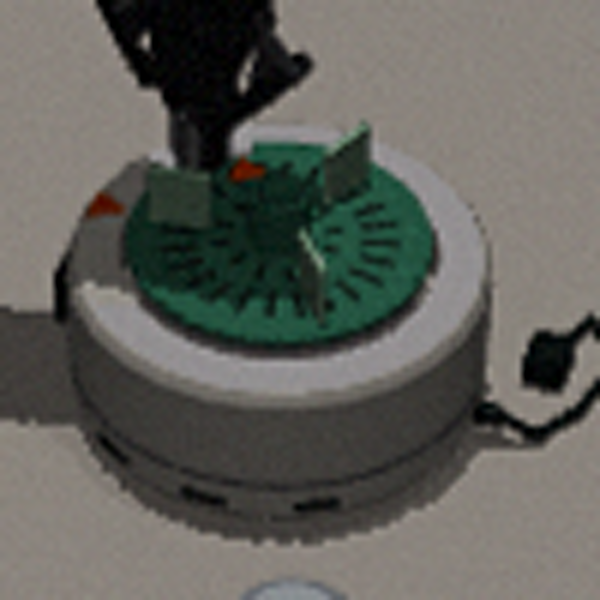

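>>> {"api": "move_arm", "payload": {
  "motion": [
    {"jaw":1,"xyz":[-0.00545,0.00028,0],"angular":[0,0,-0.1047]},
    {"jaw":1,"xyz":[-0.00545,0.00028,0],"angular":[0,0,-0.1047]},
    {"jaw":1,"xyz":[-0.00545,0.00028,0],"angular":[0,0,-0.1047]},
    {"jaw":1,"xyz":[-0.00545,0.00028,0],"angular":[0,0,-0.1047]},
    {"jaw":1,"xyz":[-0.00545,0.00028,0],"angular":[0,0,-0.1047]}
  ]
}}

```text
t: 6.45
ee_pos: [0.5179, -0.0525, 0.1132]
tcp_rot: [-2.568, -1.809, -0.003]
wrist_force: [-1.3, 0.3, -0.7]
width: 0.0001
```

Run:
```python
from h import *
goto([.533,-.031,.112])
d=manip.sense()["ee_pos"][:2]-[.566,-.071]; print(np.hypot(*d),np.degrees(np.arctan2(d[1],d[0])))
p=manip.camera("side"); s=50;c=(280,225)
cv2.imwrite(f"pics/side4.png",cv2.resize(p["image"][c[1]-s:c[1]+s,c[0]-s:c[0]+s],(600,600),interpolation=cv2.INTER_CUBIC))
```

```text
pos [ 0.5179 -0.0525  0.1132] xaz 70.3 z [ 0.001  0.001 -1.   ] tool delta [0.0253 0.007  0.0012] F [-1.27  0.32 -0.68] t 6.45 w 0.0001
0.05151879145531193 158.90548389150314
```

View pics/side4.png

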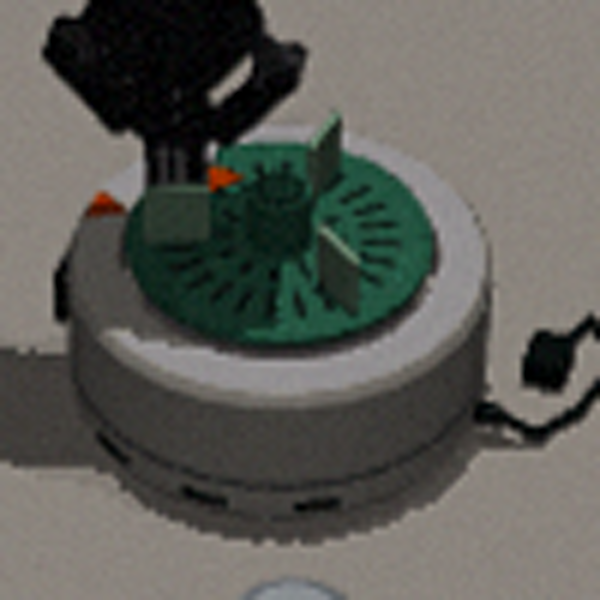

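Grid is turning with light force. Continue another 28°.

>>> {"api": "move_arm", "payload": {
  "motion": [
    {"jaw":1,"xyz":[-0.00545,0.00028,0],"angular":[0,0,-0.1047]},
    {"jaw":1,"xyz":[-0.00545,0.00028,0],"angular":[0,0,-0.1047]},
    {"jaw":1,"xyz":[-0.00545,0.00028,0],"angular":[0,0,-0.1047]},
    {"jaw":1,"xyz":[-0.00545,0.00028,0],"angular":[0,0,-0.1047]},
    {"jaw":1,"xyz":[-0.0036,0.00018,0],"angular":[0,0,-0.07]}
  ]
}}

```text
t: 7.12
ee_pos: [0.515, -0.078, 0.113]
tcp_rot: [-2.058, -2.373, -0.001]
wrist_force: [-0.7, 0.5, 0.8]
width: -0.0001
```

Run:
```python
from h import *
goto([.533,-.031,.112])
d=manip.sense()["ee_pos"][:2]-[.566,-.071]; print(np.hypot(*d),np.degrees(np.arctan2(d[1],d[0])))
for n,c in(("side",(280,225)),("top",(268,168))):
    p=manip.camera(n); s=50
    cv2.imwrite(f"pics/{n}5.png",cv2.resize(p["image"][c[1]-s:c[1]+s,c[0]-s:c[0]+s],(600,600),interpolation=cv2.INTER_CUBIC))
```

```text
pos [ 0.515 -0.078  0.113] xaz 98.1 z [ 0.     0.001 -1.   ] tool delta [0.044  0.0245 0.001 ] F [-0.7   0.53  0.79] t 7.12 w -0.0001
0.05146383814759434 -172.17494519925992
```

View pics/side5.png

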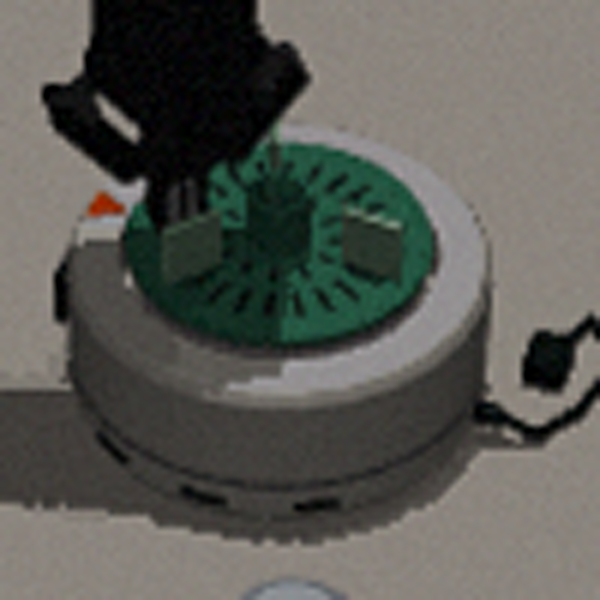

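View pics/top5.png

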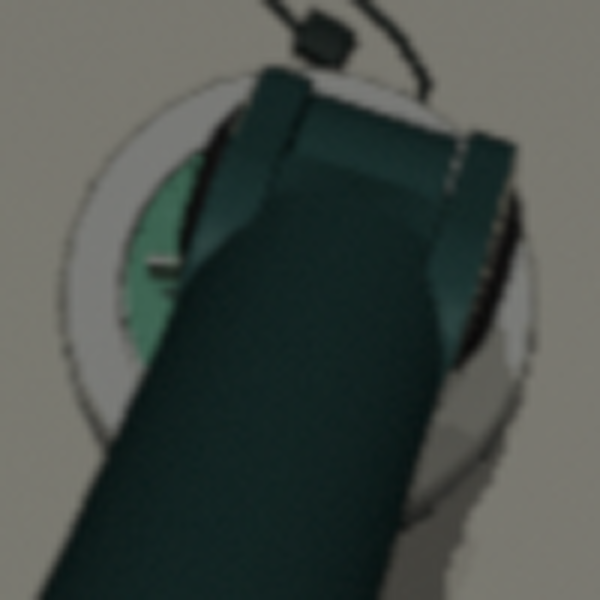

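>>> {"api": "move_arm", "payload": {
  "motion": [
    {"jaw":1,"xyz":[0.006,0,0],"angular":[0,0,0]},
    {"jaw":1,"xyz":[0,0,-0.03],"angular":[0,0,0]},
    {"jaw":1,"xyz":[0,0,-0.04],"angular":[0,0,0]},
    {"jaw":1,"xyz":[0.03,0,-0.04],"angular":[0,0,0]},
    {"jaw":1,"xyz":[0.04,0,0],"angular":[0,0,0]}
  ]
}}

```text
t: 7.85
ee_pos: [0.5066, -0.0024, 0.2258]
tcp_rot: [2.061, 2.364, 0.009]
wrist_force: [-0.1, 0.7, -0.6]
width: -0.0001
```

>>> {"api": "move_arm", "payload": {
  "motion": [
    {"jaw":1,"xyz":[0.04,0,0],"angular":[0,0,0]},
    {"jaw":1,"xyz":[0.04,0,0],"angular":[0,0,0]},
    {"jaw":1,"xyz":[0.03,0,0],"angular":[0,0,0]},
    {"jaw":1,"xyz":[0,0,0],"angular":[0,0,0]}
  ]
}}

```text
t: 8.35
ee_pos: [0.4884, 0.1092, 0.2224]
tcp_rot: [-2.055, -2.376, -0.001]
wrist_force: [0.0, -0.3, -0.2]
width: 0.0001
```

```bash
cat > look.py <<'E'
from h import *
import sys
k=sys.argv[1]
goto([.566,-.071,.15])
for n,c in(("side",(280,225)),("top",(268,168))):
    p=manip.camera(n); s=50
    im=p["image"]
    cv2.imwrite(f"pics/{n}{k}.png",cv2.resize(im[c[1]-s:c[1]+s,c[0]-s:c[0]+s],(600,600),interpolation=cv2.INTER_CUBIC))
    b=im.astype(int); m=((b[...,2]-b[...,0]>35)&(b[...,2]-b[...,1]>20)).astype(np.uint8); m[:c[1]-s]=0;m[c[1]+s:]=0;m[:,:c[0]-s]=0;m[:,c[0]+s:]=0
    N,lab,st,cen=cv2.connectedComponentsWithStats(m)
    for i in range(1,N):
        w=b[...,2]-b[...,0]; 
        if st[i,4]>3:
            X=atz(p,cen[i],.09)[0]; d=X[:2]-[.5655,-.0705]
            X2=atz(p,cen[i],.098)[0]; d2=X2[:2]-[.5655,-.0705]
            print(n,cen[i].round(2),st[i,4],"z.09 r,ang",np.hypot(*d).round(4),np.degrees(np.arctan2(d[1],d[0])).round(1),"z.098",np.hypot(*d2).round(4),np.degrees(np.arctan2(d2[1],d2[0])).round(1))
E
python3 look.py 6
```

```text
pos [0.4884 0.1092 0.2224] xaz 98.3 z [ 0.     0.001 -1.   ] tool delta [-0.1896  0.0508  0.0723] F [ 0.   -0.32 -0.15] t 8.35 w 0.0001
side [247.05 208.85] 20 z.09 r,ang 0.092 150.2 z.098 0.0884 155.8
side [260.5  208.38] 16 z.09 r,ang 0.0578 133.0 z.098 0.0522 141.2
top [255.5  181.77] 22 z.09 r,ang 0.0503 144.8 z.098 0.0515 145.6
top [249.93 197.  ] 30 z.09 r,ang 0.0919 152.2 z.098 0.0929 152.6
```

View pics/side6.png

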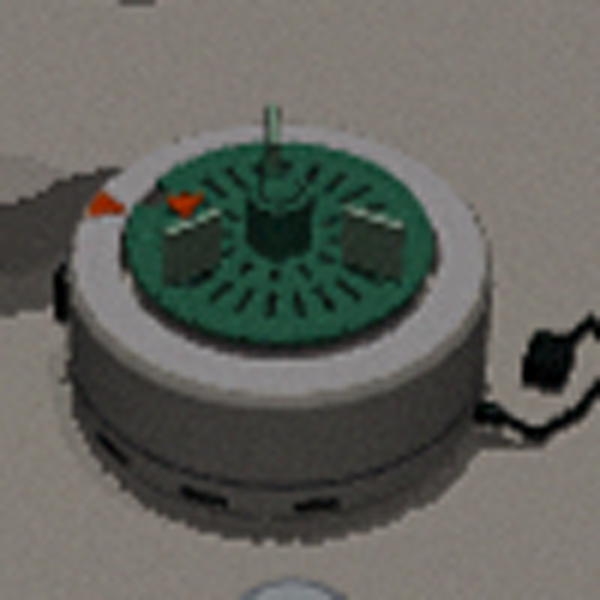

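View pics/top6.png

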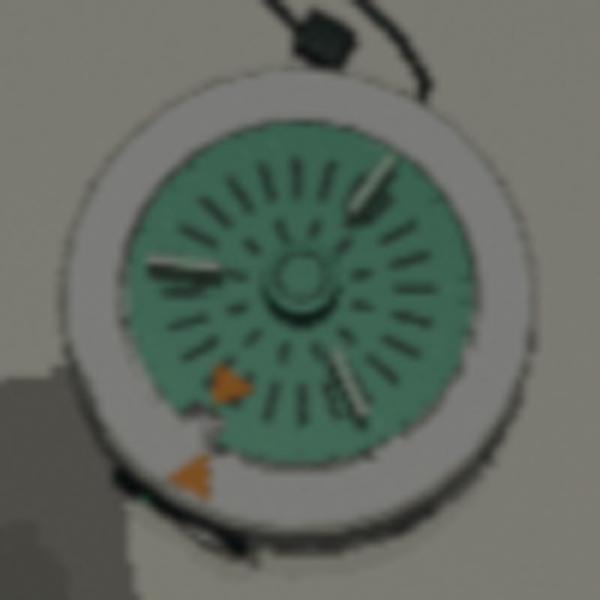

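Run:
```python
from h import *
from scipy.optimize import least_squares
p=manip.camera("top");q=manip.camera("side")
def cr(U,c,s=50,k=6): return (np.array(U)+.5)/k-.5+np.array(c)-s
tp=dict(r0=[(392,156),(352,214)],r1=[(150,266),(217,269)],r2=[(364,420),(335,351)])  # order unknown rib angle
# identify angles
obs=[]
for k,(a,b) in tp.items():
    for u,r in((a,.066),(b,.034)): obs.append((p,cr(u,(268,168)),k,r,.1315,1))
sp=dict(r2=[(402,219),(344,206)],rX=[(165,230),(219,210)],rY=[(272,108),(272,163)])
# world angles: print
for nm,pp,c,d in(("top",p,(268,168),tp),("side",q,(280,225),sp)):
    for k,(a,b) in d.items():
        A=atz(pp,cr(a,c),.1315)[0];B=atz(pp,cr(b,c),.1315)[0];v=A-B;M=(A+B)/2
        print(nm,k,M.round(4),"len",np.hypot(*v[:2]).round(4),"dir",np.degrees(np.arctan2(v[1],v[0])).round(1))
    Ms=[ (atz(pp,cr(a,c),.1315)[0]+atz(pp,cr(b,c),.1315)[0])/2 for a,b in d.values()]
    C=np.mean(Ms,0); print("centroid",C.round(4),[np.degrees(np.arctan2(*(m-C)[[1,0]])).round(1) for m in Ms])
```

```text
top r0 [ 0.604  -0.1012  0.1315] len 0.0305 dir -33.3
top r1 [ 0.5671 -0.022   0.1315] len 0.0283 dir 88.3
top r2 [ 0.5178 -0.0924  0.1315] len 0.0317 dir -156.9
centroid [ 0.563  -0.0719  0.1315] [np.float64(-35.5), np.float64(85.3), np.float64(-155.6)]
side r2 [ 0.6073 -0.0975  0.1315] len 0.0289 dir -27.7
side rX [ 0.5212 -0.0908  0.1315] len 0.0296 dir -158.2
side rY [ 0.5689 -0.0321  0.1315] len 0.0435 dir 81.1
centroid [ 0.5658 -0.0735  0.1315] [np.float64(-30.1), np.float64(-158.8), np.float64(85.7)]
```

Run:
```python
from h import *
goto([.516,-.070,.113])
```

```text
pos [0.4892 0.1051 0.2224] xaz 97.9 z [ 0. -0. -1.] tool delta [-0.177   0.0024  0.1095] F [-0.26 -0.5  -0.3 ] t 8.55 w -0.0
```

>>> {"api": "move_arm", "payload": {
  "motion": [
    {"jaw":1,"xyz":[-0.04,0,0],"angular":[0,0,0]},
    {"jaw":1,"xyz":[-0.045,0,0],"angular":[0,0,0]},
    {"jaw":1,"xyz":[-0.045,0,0],"angular":[0,0,0]},
    {"jaw":1,"xyz":[-0.047,0.0024,0],"angular":[0,0,0]},
    {"jaw":1,"xyz":[0,0,0],"angular":[0,0,0]}
  ]
}}

```text
t: 9.18
ee_pos: [0.516, -0.0744, 0.2226]
tcp_rot: [2.07, 2.36, -0.002]
wrist_force: [-0.3, 0.1, 0.8]
width: 0.0002
```

>>> {"api": "move_arm", "payload": {
  "motion": [
    {"jaw":1,"xyz":[0,0,0.035],"angular":[0,0,0]},
    {"jaw":1,"xyz":[0,0,0.04],"angular":[0,0,0]},
    {"jaw":1,"xyz":[0,0,0.025],"angular":[0,0,0]},
    {"jaw":1,"xyz":[0,0,0.0095],"angular":[0,0,0]},
    {"jaw":1,"xyz":[0,0,0],"angular":[0,0,0]}
  ]
}}

```text
t: 9.8
ee_pos: [0.516, -0.0689, 0.1128]
tcp_rot: [-2.061, -2.371, 0.001]
wrist_force: [-0.4, 0.1, 1.1]
width: 0.0001
```

Run:
```python
from h import *
a=np.radians(194.8)
goto([.566+.0515*np.cos(a),-.071+.0515*np.sin(a),.113])
```

```text
pos [ 0.516  -0.0689  0.1128] xaz 98.0 z [-0. -0. -1.] tool delta [-0.0151 -0.0019 -0.0002] F [-0.4   0.1   1.06] t 9.8 w 0.0001
```

>>> {"api": "move_arm", "payload": {
  "motion": [
    {"jaw":1,"xyz":[-0.005,0,0],"angular":[0,0,0]},
    {"jaw":1,"xyz":[-0.004,-0.0003,0],"angular":[0,0,-0.04]},
    {"jaw":1,"xyz":[-0.0035,-0.0005,0],"angular":[0,0,-0.04]},
    {"jaw":1,"xyz":[-0.003,-0.0005,0],"angular":[0,0,-0.04]},
    {"jaw":1,"xyz":[0,0,0],"angular":[0,0,0]}
  ]
}}

```text
t: 10.42
ee_pos: [0.5181, -0.0846, 0.1139]
tcp_rot: [1.914, 2.489, 0.002]
wrist_force: [0.7, 0.0, -0.2]
width: 0.0001
```

Run:
```python
from h import *
a=np.radians(194.8)
goto([.566+.0515*np.cos(a),-.071+.0515*np.sin(a),.113])
d=manip.sense()["ee_pos"][:2]-[.566,-.071]; print(np.hypot(*d),np.degrees(np.arctan2(d[1],d[0])))
```

```text
pos [ 0.5181 -0.0846  0.1139] xaz 104.9 z [ 0.002  0.    -1.   ] tool delta [ 0.0009 -0.0017  0.0009] F [ 0.75  0.03 -0.21] t 10.43 w 0.0001
0.04978886407609125 -164.14909439007474
```

>>> {"api": "move_arm", "payload": {
  "motion": [
    {"jaw":1,"xyz":[0.006,0,0],"angular":[0,0,0]},
    {"jaw":1,"xyz":[0,0,-0.03],"angular":[0,0,0]},
    {"jaw":1,"xyz":[0,0,-0.04],"angular":[0,0,0]},
    {"jaw":1,"xyz":[0.03,0,-0.04],"angular":[0,0,0]},
    {"jaw":1,"xyz":[0.04,0,0],"angular":[0,0,0]}
  ]
}}

```text
t: 11.05
ee_pos: [0.4997, -0.0108, 0.2262]
tcp_rot: [1.915, 2.484, 0.008]
wrist_force: [0.1, 1.1, -0.1]
width: 0.0003
```

>>> {"api": "move_arm", "payload": {
  "motion": [
    {"jaw":1,"xyz":[0.04,0,0],"angular":[0,0,0]},
    {"jaw":1,"xyz":[0.04,0,0],"angular":[0,0,0]},
    {"jaw":1,"xyz":[0.03,0,0],"angular":[0,0,0]},
    {"jaw":1,"xyz":[0,0,0],"angular":[0,0,0]}
  ]
}}

```text
t: 11.55
ee_pos: [0.4687, 0.0979, 0.2229]
tcp_rot: [-1.909, -2.495, -0.001]
wrist_force: [0.4, 0.2, 0.3]
width: -0.0001
```

```bash
python3 look.py 7
```

```text
pos [0.4687 0.0979 0.2229] xaz 105.2 z [ 0.     0.001 -1.   ] tool delta [-0.1886  0.0497  0.0728] F [0.37 0.22 0.28] t 11.55 w -0.0001
side [247.05 208.85] 20 z.09 r,ang 0.092 150.2 z.098 0.0884 155.8
side [259.25 210.06] 16 z.09 r,ang 0.0564 141.7 z.098 0.0521 150.7
top [257.95 183.27] 22 z.09 r,ang 0.0503 153.3 z.098 0.0516 153.9
top [249.93 197.1 ] 29 z.09 r,ang 0.0921 152.3 z.098 0.0931 152.7
```

View pics/side7.png

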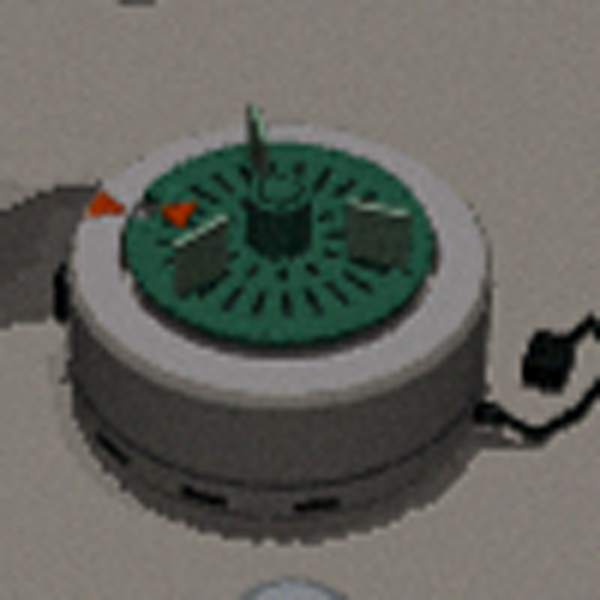

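View pics/top7.png

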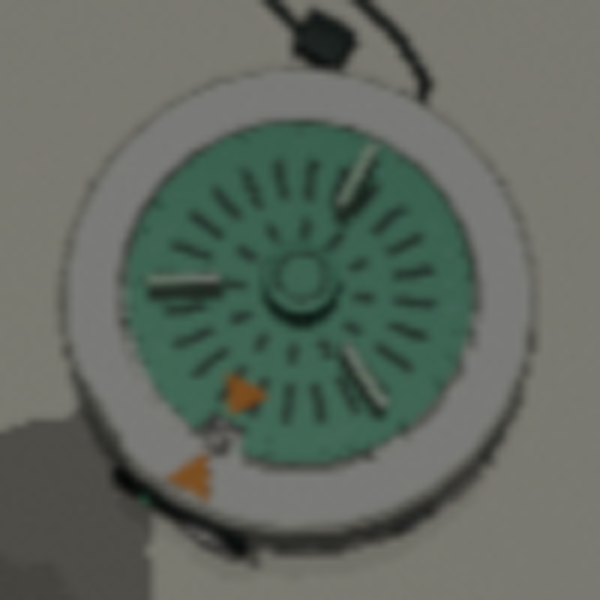

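Run:
```python
from h import *
goto([.5655,-.071,.14])
```

```text
pos [0.4695 0.0951 0.223 ] xaz 104.9 z [ 0. -0. -1.] tool delta [-0.1852  0.05    0.083 ] F [-0.16 -0.73  0.24] t 11.65 w 0.0
```

>>> {"api": "move_arm", "payload": {
  "motion": [
    {"jaw":1,"xyz":[-0.045,0.0125,0],"angular":[0,0,0]},
    {"jaw":1,"xyz":[-0.045,0.0125,0],"angular":[0,0,0]},
    {"jaw":1,"xyz":[-0.045,0.0125,0],"angular":[0,0,0]},
    {"jaw":1,"xyz":[-0.05,0.0125,0],"angular":[0,0,0]},
    {"jaw":1,"xyz":[0,0,0],"angular":[0,0,0]}
  ]
}}

```text
t: 12.28
ee_pos: [0.5661, -0.077, 0.2229]
tcp_rot: [1.924, 2.48, -0.003]
wrist_force: [0.1, 0.5, 0.3]
width: 0.0002
```

>>> {"api": "move_arm", "payload": {
  "motion": [
    {"jaw":1,"xyz":[0,0,0.03],"angular":[0,0,0]},
    {"jaw":1,"xyz":[0,0,0.03],"angular":[0,0,0]},
    {"jaw":1,"xyz":[0,0,0.023],"angular":[0,0,0]},
    {"jaw":1,"xyz":[0,0,0],"angular":[0,0,0]}
  ]
}}

```text
t: 12.78
ee_pos: [0.5637, -0.0706, 0.1383]
tcp_rot: [-1.913, -2.488, 0.004]
wrist_force: [-0.7, 0.1, 0.6]
width: 0.0001
```

Run:
```python
from h import *
goto([.5655,-.071,.128])
p=manip.camera("side"); s=50;c=(280,225)
cv2.imwrite(f"pics/side8.png",cv2.resize(p["image"][c[1]-s:c[1]+s,c[0]-s:c[0]+s],(600,600),interpolation=cv2.INTER_CUBIC))
```

```text
pos [ 0.5637 -0.0706  0.1383] xaz 104.9 z [-0.004 -0.    -1.   ] tool delta [-0.0009  0.0017  0.0102] F [-0.66  0.07  0.58] t 12.78 w 0.0001
```

View pics/side8.png

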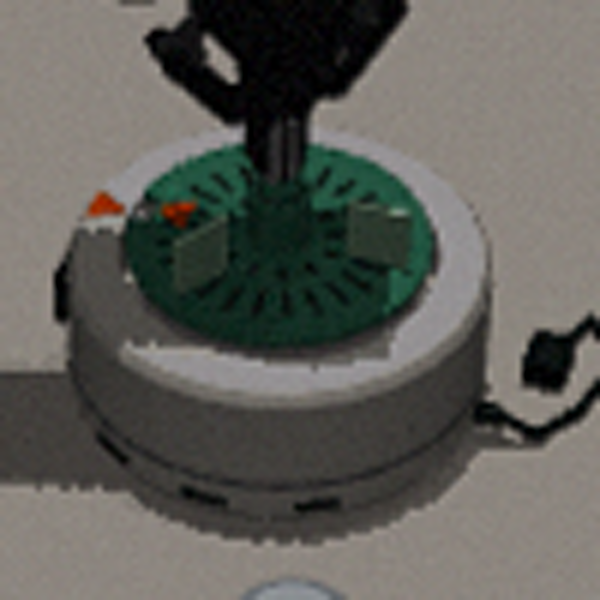

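>>> {"api": "move_arm", "payload": {
  "motion": [
    {"jaw":1,"xyz":[0,0.0015,0.005],"angular":[0,0,0]},
    {"jaw":1,"xyz":[0,0,0.003],"angular":[0,0,0]},
    {"jaw":1,"xyz":[0,0,0.002],"angular":[0,0,0]},
    {"jaw":1,"xyz":[0,0,0.002],"angular":[0,0,0]},
    {"jaw":1,"xyz":[0,0,0.001],"angular":[0,0,0]}
  ]
}}

```text
t: 13.45
ee_pos: [0.567, -0.0701, 0.1273]
tcp_rot: [1.914, 2.491, 0.001]
wrist_force: [-1.7, 0.3, 3.8]
width: -0.0001
```

>>> {"api": "move_arm", "payload": {
  "motion": [
    {"jaw":1,"xyz":[0,0,0.002],"angular":[0,0,0]},
    {"jaw":1,"xyz":[0,0,0.001],"angular":[0,0,0]}
  ]
}}

```text
t: 13.7
ee_pos: [0.567, -0.0701, 0.1243]
tcp_rot: [1.914, 2.491, 0.001]
wrist_force: [-1.2, 0.5, 5.0]
width: 0.0001
```

>>> {"api": "move_arm", "payload": {
  "motion": [
    {"jaw":1,"xyz":[0,0,0.001],"angular":[0,0,0]},
    {"jaw":1,"xyz":[0,0,0.001],"angular":[0,0,0]},
    {"jaw":1,"xyz":[0,0,0.001],"angular":[0,0,0]}
  ]
}}

```text
t: 14.08
ee_pos: [0.567, -0.0702, 0.1213]
tcp_rot: [1.914, 2.491, 0.001]
wrist_force: [-0.9, 0.5, 5.4]
width: 0.0001
```

>>> {"api": "move_arm", "payload": {
  "motion": [
    {"jaw":1,"xyz":[0,0,0.001],"angular":[0,0,0]},
    {"jaw":1,"xyz":[0,0,0.001],"angular":[0,0,0]}
  ]
}}

```text
t: 14.32
ee_pos: [0.567, -0.0702, 0.1193]
tcp_rot: [1.914, 2.491, 0.001]
wrist_force: [-1.5, 0.1, 5.8]
width: -0.0005
```

>>> {"api": "move_arm", "payload": {
  "motion": [
    {"jaw":1,"xyz":[0,0,0.001],"angular":[0,0,0]},
    {"jaw":1,"xyz":[0,0,0],"angular":[0,0,0]}
  ]
}}

```text
t: 14.58
ee_pos: [0.567, -0.0701, 0.1182]
tcp_rot: [1.914, 2.491, 0.001]
wrist_force: [-0.9, 0.1, 5.4]
width: -0.0004
```

Press on in half-millimetres until the force rises at the stop.

>>> {"api": "move_arm", "payload": {
  "motion": [
    {"jaw":1,"xyz":[0,0,0.0007],"angular":[0,0,0]},
    {"jaw":1,"xyz":[0,0,0],"angular":[0,0,0]}
  ]
}}

```text
t: 14.82
ee_pos: [0.567, -0.0701, 0.118]
tcp_rot: [1.914, 2.491, 0.001]
wrist_force: [-2.7, 0.5, 9.2]
width: 0.0001
```

>>> {"api": "move_arm", "payload": {
  "motion": [
    {"jaw":1,"xyz":[0,0,0.0007],"angular":[0,0,0]},
    {"jaw":1,"xyz":[0,0,0],"angular":[0,0,0]}
  ]
}}

```text
t: 15.08
ee_pos: [0.5672, -0.0702, 0.1179]
tcp_rot: [1.914, 2.491, 0.002]
wrist_force: [-4.5, 1.2, 15.1]
width: -0.0001
```

>>> {"api": "move_arm", "payload": {
  "motion": [
    {"jaw":1,"xyz":[0,0,-0.004],"angular":[0,0,0]},
    {"jaw":1,"xyz":[0,0,-0.02],"angular":[0,0,0]},
    {"jaw":1,"xyz":[0,0,-0.04],"angular":[0,0,0]},
    {"jaw":1,"xyz":[0,0,-0.04],"angular":[0,0,0]},
    {"jaw":1,"xyz":[0.03,0,0],"angular":[0,0,0]}
  ]
}}

```text
t: 15.7
ee_pos: [0.5614, -0.0437, 0.2236]
tcp_rot: [1.916, 2.481, 0.005]
wrist_force: [-0.3, -0.4, -0.4]
width: 0.0004
```

>>> {"api": "move_arm", "payload": {
  "motion": [
    {"jaw":1,"xyz":[0.045,0,0],"angular":[0,0,0]},
    {"jaw":1,"xyz":[0.045,0,0],"angular":[0,0,0]},
    {"jaw":1,"xyz":[0.045,-0.02,0],"angular":[0,0,0]},
    {"jaw":1,"xyz":[0.03,-0.03,0],"angular":[0,0,0]},
    {"jaw":1,"xyz":[0,0,0],"angular":[0,0,0]}
  ]
}}

```text
t: 16.32
ee_pos: [0.466, 0.1074, 0.22]
tcp_rot: [-1.908, -2.494, 0.001]
wrist_force: [0.4, -0.4, 0.3]
width: -0.0
```

```bash
python3 look.py 9
python3 - <<'E'
from h import *
for n in("top","side"):
    p=manip.camera(n); uv=proj(p,[[.5655,-.071,.118]])[0]
    vv,uu=np.mgrid[0:384,0:512]; P=atdepth(p,np.c_[uu.ravel(),vv.ravel()]); b=p["image"].reshape(-1,3).astype(int)
    r=np.hypot(P[:,0]-.5655,P[:,1]+.071); ok=p["depth"].ravel()>0
    g=ok&(r>.02)&(r<.032); c=ok&(r<.012)&(P[:,2]>.1); rm=ok&(r>.085)&(r<.1)&(P[:,2]>.07)
    print(n,"disc",np.median(P[g,2]),"cap",np.median(P[c,2]),"rim",np.median(P[rm,2]))
    for t in("bottle","pod","saucer","nipple"):
        rr=manip.find_in(p,t)
        if rr: print(t,np.round(rr[0]["xy"],1))
E
```

```text
pos [0.466  0.1074 0.22  ] xaz 105.2 z [-0.002  0.001 -1.   ] tool delta [-0.1984  0.0499  0.0697] F [ 0.4  -0.38  0.28] t 16.32 w -0.0
side [247.05 208.85] 20 z.09 r,ang 0.092 150.2 z.098 0.0884 155.8
side [259.35 212.24] 17 z.09 r,ang 0.0517 151.1 z.098 0.0489 161.5
top [258.1  183.95] 21 z.09 r,ang 0.0518 154.6 z.098 0.053 155.1
top [249.93 197.1 ] 29 z.09 r,ang 0.0921 152.3 z.098 0.0931 152.7
top disc 0.08702823596420128 cap 0.1179515017589885 rim 0.08934932548210406
bottle [125.4 173.4]
pod [338.6 181.2]
saucer [355.1 246.3]
nipple [366.1 248.4]
side disc 0.08914535380178107 cap 0.11948372580518463 rim 0.0906899325732442
bottle [251.8 152.6]
pod [277.7 284.9]
saucer [216.7 304. ]
nipple [213.1 317.3]
```

View pics/side9.png

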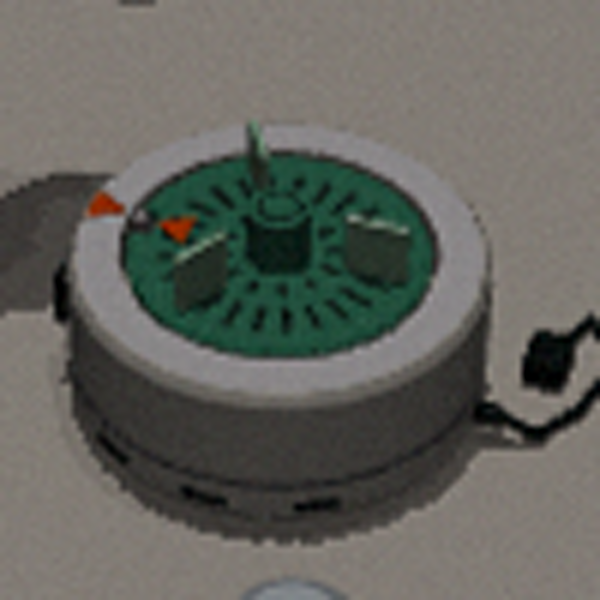

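View pics/top9.png

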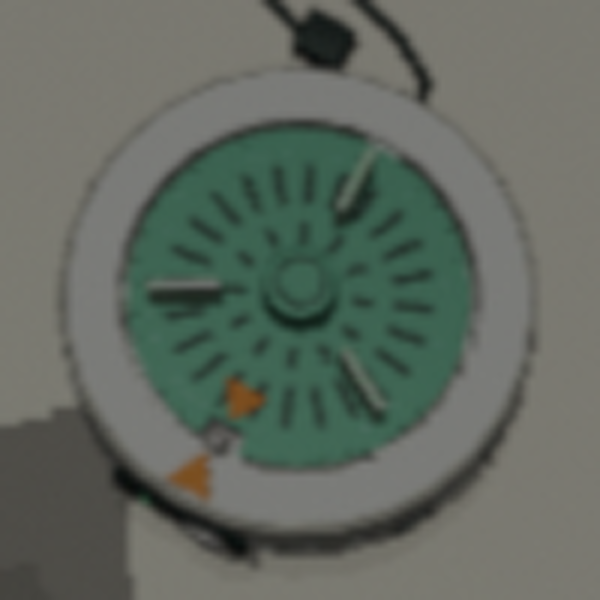

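Run:
```python
from bench import manip
print(manip.close_job())
```

```text
the job is handed in; nothing more can be done
None
```

The grid is turned onto the pin and pressed fully home. The hand is clear, and I handed the job in after about 17 s of robot time.

**Turning:** I pushed one rib sideways with the shut fingertips, in two pushes of about 45° and 8.5° anticlockwise. The wrist force readings during the pushes stayed under 2 N. Afterwards the two orange arrows pointed at each other to within about 1.6° in the top camera and 0.5° in the side camera, which is about 2 mm or less at the pin.

**Pressing:** I pressed the cap straight down. It moved at about 5 N, past the 1 to 3 mm it would give off the notch, and stopped hard with the fingertip 117.9 mm above the counter. The last upward reading was about 15 N.

**Last checks:**
- **Height:** the cap measured 118 mm (top) and 119.5 mm (side), against 118 mm when home. The disc sits about 2 mm below the base's rim.
- **Alignment:** the pin shows in the notch in both pictures. The arrows still agree to within about 2.5°, by a rough measure.
- **Cameras:** they differ by 1.5 to 2 mm in height, which is within the stated calibration.
- **Other items:** the bottle, pod, saucer and nipple show in the same places to within 3 pixels of detector noise. The arm went nowhere near the pod, saucer or nipple, and passed the bottle about 0.12 m off to one side.

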